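# Enter the code on a document strongbox and slide its bolt open

## Robot

A 7-joint arm with a two-finger parallel gripper is mounted at the origin on the work surface. World frame = base frame: x ahead of the robot, y to its left, z up, the work surface at z = 0. Lengths are in mm, angles in rad, forces in N, time in s.
With the tool pointing down it reaches from about 400 to 925 mm from the base axis. Payload 5.6 kg.
Tool frame: the origin (TCP) lies on the mounting face of the last link; the fingertips stand 173 mm ahead of it and the grasp point (between the pads) lies 155 mm ahead of it; z points along the fingers, x is the direction in which the jaws open and shut, and the axes are right-handed (so a half turn about z gives the same grasp; the last joint's range is limited). The gripper opens to 85 mm and grips with 20 to 120 N. Pads are 22 mm wide; open, the fingers measure 114 mm over their backs; the gripper's body (76 mm by 85 mm) begins 54 mm behind the grasp point. The pads swing forward as they close: fully open they stand 13 mm farther back than shut.
Start: joints at [-1.284, 0.468, -0.012, 1.603, 0.006, 1.071, -0.056], TCP at [210.537, 614.96, 404.69] pointing down, gripper open.
Joint ranges: [-2.53, 2.53], [-0.31, 2.02], [-1.57, 1.55], [0.28, 2.44], [-1.29, 4.43], [0.15, 1.84], [-2.92, 2.92]. Speed limits (rad/s): [2.57, 2.57, 3.14, 3.14, 3.14, 3.14, 3.14].

## Interface

Orientations are given as a rotation vector (axis times angle).
In Python, from plant import manip, optics gives the robot as it stands.
- The arm moves only by the tool step_arm, never from a script. Its argument "series" is a list of rows, each a list of 3 entries, a list of its own where there are three numbers: the finger opening in cm, from 0 to 8.54, then the shift along the world's x, y, z in cm, then the turn, a rotation vector about the world's x, y, z in rad. In form: [[hand, [x, y, z], [wx, wy, wz]], ...]. A call has exactly 10 rows; each row is the pose to reach, as a shift and turn from the pose commanded when the call began; what a row does not reach only later rows make up. A row lasts 1/8 s, in which the tool goes at most 62.5 mm and 10.7 degrees, less where a joint would pass 70% of its speed; a pose out of reach is approached as far as the arm can. A call with a gripper value outside its range is refused whole. The fingers move at their own pace and stop on an object; "force" is the grip in N (left out, the last holds). Time passes only in rows, so rows that repeat a pose let the fingers close, or fill a call up. It gives the time, the measured TCP pose, the force and the opening at its end, in the units of the state.
- manip.read_state(): the state, without advancing time (a new reading comes with each control period).
- optics.camera(name): name is "side" or "top"; returns the picture (400x640x3 uint8, red, green, blue); there is no depth.
- optics.calibration(name): a dict with "mtx" (3x3 intrinsics, pixels), "pose" (4x4, takes a point from camera to world coordinates). Camera axes: x right, y down, z forward; pixel columns grow to the right and rows downward; lengths in mm; the calibration is good to about 2 mm. A picture is of the moment at which its call begins. calibration takes no time and is no camera call.
- manip.job_done(): hands the job in, once; it reports no verdict.
The state is a dict: "time": time; "q": joint angles; "joint_velocities": joint speeds; "joint_efforts": joint torques, N m; "tool_pos": TCP position; "orientation": TCP orientation; "ft_force": force on the tool from outside, world axes, zero at the start; "moment": the same for the moment, N m; "grip_width": finger opening in mm.
Only numpy, scipy, OpenCV 4.12 (cv2) and the standard library are available. Lean on these libraries where they do the work, as an engineer would, in place of code of your own. Each camera call takes 0.05 s, during which the arm holds its last target. There are 200 camera calls.

## Task

Unlock the document strongbox with the fingertips: gently press its keys fully in, in the order yellow, blue, green (each stays in), then push the bolt slide all the way to its open end, to the left along the box. Do not press the red key, do not touch the bolt before the code is complete, and leave the stamp, mug and stapler where they stand: nothing is to be lifted or carried.

Things in the scene. Friction and masses are not known exactly. Their poses are not given: they have to be found in the camera images.
- strongbox: Navy steel document strongbox, fixed to the desk, 260 (its x) x 360 (its y) x 100 mm high, lid shut. Origin: centre of the underside, on the desk; x points to the hinge side (away from the robot), y to the left along the box, z up. On the flat lid, toward the robot: four round keys in one row along y, 70 mm from the box's centre line, 65 mm apart, in an order that differs each time. Behind them: the bolt slide, 60 mm beyond the centre line.
- yellow_top (a point): Centre of the top of the yellow push key's cap: round, yellow plastic, 30 mm diameter, in a black collar 42 mm across and 8 mm high on the lid. Out, the cap's top is 16 mm above the collar (124 mm above the table), fully in 8 mm above it; the point moves with it. The cap rides on a spring (2.5 N per mm, up to 5 mm): it gives a little more under the finger and comes back. Axes as the box's.
- key_yellow (a joint): How far the yellow key is pressed in (m): 0 = fully out, 0.008 = fully in. About 3 N of friction, so it stays where it is left, with a stop at the end; the give of the springy cap (about 1 mm while the key moves) is not counted, so push about 10 mm from first touch for fully in.
- blue_top (a point): Centre of the top of the blue push key's cap: round, blue plastic, 30 mm diameter, in a black collar 42 mm across and 8 mm high on the lid. Out, the cap's top is 16 mm above the collar (124 mm above the table), fully in 8 mm above it; the point moves with it. The cap rides on a spring (2.5 N per mm, up to 5 mm): it gives a little more under the finger and comes back. Axes as the box's.
- key_blue (a joint): How far the blue key is pressed in (m): 0 = fully out, 0.008 = fully in. About 3 N of friction, so it stays where it is left, with a stop at the end; the give of the springy cap (about 1 mm while the key moves) is not counted, so push about 10 mm from first touch for fully in.
- green_top (a point): Centre of the top of the green push key's cap: round, green plastic, 30 mm diameter, in a black collar 42 mm across and 8 mm high on the lid. Out, the cap's top is 16 mm above the collar (124 mm above the table), fully in 8 mm above it; the point moves with it. The cap rides on a spring (2.5 N per mm, up to 5 mm): it gives a little more under the finger and comes back. Axes as the box's.
- key_green (a joint): How far the green key is pressed in (m): 0 = fully out, 0.008 = fully in. About 3 N of friction, so it stays where it is left, with a stop at the end; the give of the springy cap (about 1 mm while the key moves) is not counted, so push about 10 mm from first touch for fully in.
- red_top (a point): Centre of the top of the red push key's cap: round, red plastic, 30 mm diameter, in a black collar 42 mm across and 8 mm high on the lid. Out, the cap's top is 16 mm above the collar (124 mm above the table), fully in 8 mm above it; the point moves with it. The cap rides on a spring (2.5 N per mm, up to 5 mm): it gives a little more under the finger and comes back. Axes as the box's.
- key_red (a joint): How far the red key is pressed in (m): 0 = fully out, 0.008 = fully in. About 3 N of friction, so it stays where it is left, with a stop at the end; the give of the springy cap (about 1 mm while the key moves) is not counted, so push about 10 mm from first touch for fully in.
- bolt_top (a point): Centre of the top of the bolt slide's thumb piece: black upright block with a white line on top, 28 mm (box x) x 12 mm (box y), its top 132 mm above the table, 26 mm high on a 30 x 30 mm steel foot whose top is 7 mm above the lid, running on an aluminium track. Moves with the bolt; axes as the box's.
- bolt (a joint): Position of the bolt slide (m): about 0 = locked, 0.040 = fully open at its stop; grows as the thumb piece moves along the box's +y (the robot's left at zero yaw). About 1.5 N of friction, stays where it is left.
- stamp: Loose wooden rubber stamp standing on the lid at its far right part: base 34 x 50 x 12 mm, turned handle, 62 mm high in all. Origin: centre of its underside. Leave alone.
- mug: Loose white mug, 80 mm across, 90 mm high, standing on the desk left of the box; handle on its own +y side. Origin: centre of its underside. Leave alone.
- stapler: Loose dark red and black stapler, 150 mm long (its x) x 38 x about 62 mm high, on the desk right of the box. Origin: centre of its underside. Leave alone.

How it is judged:
By the outcome, as a careful person would: the job done as asked, in the order asked, and still so for the second after the job is handed in, with the robot touching nothing.
It also fails if it takes over 54 s, if anything falls off the work surface, if the arm or the gripper's body presses on something with over 40 N, if the wrist force passes 120 N, or if a joint passes its speed limit or range.

## Working session

There is one attempt and no reset: what is moved stays moved. The work goes in short steps, Python scripts to look and compute and a tool call to move; the robot and the scene stay as the last step left them, time stands still between calls to the robot, and variables do not carry over. Pictures are saved under pics/ and viewed, about 8 in all and at most 12, crops included, and the job is handed in when it is done.

Besides the shell and the picture viewer there is one more tool, called as name(argument=value, ...), one argument or row to a line, values as JSON. step_arm: Moves the arm, as the interface text tells. Its arguments: {"type":"object","properties":{"series":{"type":"array"},"force":{"type":"number"}},"required":["series"]}

```bash
mkdir -p pics
python3 - <<'E'
from plant import manip, optics
import cv2
for n in("top","side"):
    im=optics.camera(n); cv2.imwrite(f"pics/{n}0.png",im[:,:,::-1])
    c=optics.calibration(n); print(n,c["mtx"].round(1).tolist(),c["pose"].round(4).tolist())
print(manip.read_state())
E
```

```text
top [[440.3, 0.0, 329.7], [0.0, 440.3, 199.2], [0.0, 0.0, 1.0]] [[0.0243, -0.9953, 0.0933, 484.5187], [-0.9996, -0.0231, 0.0137, 22.9483], [-0.0115, -0.0936, -0.9955, 1058.7377], [0.0, 0.0, 0.0, 1.0]]
side [[392.4, 0.0, 317.6], [0.0, 392.4, 201.5], [0.0, 0.0, 1.0]] [[0.9997, -0.0072, 0.0225, 567.8469], [-0.0208, -0.7198, 0.6939, -633.7479], [0.0112, -0.6942, -0.7197, 779.8479], [0.0, 0.0, 0.0, 1.0]]
{'time': 0.1, 'q': array([-1.28400437,  0.46828568, -0.0116129 ,  1.60354948,  0.00596381,
        1.07139858, -0.05631701]), 'joint_velocities': array([ 0.00036043, -0.00295887,  0.00104673, -0.00309726,  0.00047352,
        0.00092765,  0.0003241 ]), 'joint_efforts': array([ 6.62848215e-04, -5.33525133e+01,  2.12512101e-02, -2.51968682e+01,
        1.14038429e-02,  4.36040835e-03,  1.81675176e-05]), 'tool_pos': array([210.45904708, 614.73931655, 403.82815181]), 'orientation': array([ 2.55522721e+00,  1.82596444e+00, -1.97699277e-03]), 'ft_force': array([ 0.01424921,  0.74444049, -0.44895222]), 'moment': array([-0.07952527,  0.00514855, -0.00720799]), 'grip_width': 85.18229702281184}
```

View pics/top0.png

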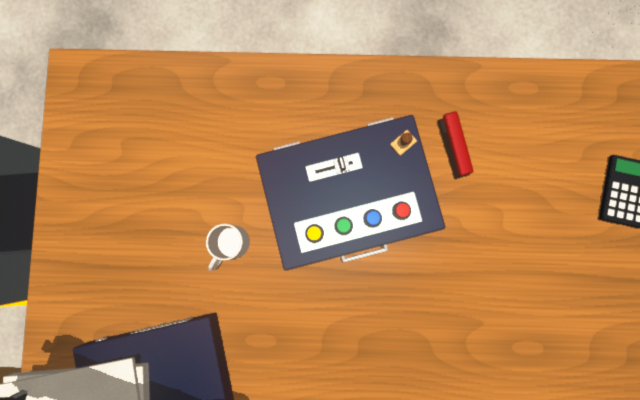

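View pics/side0.png

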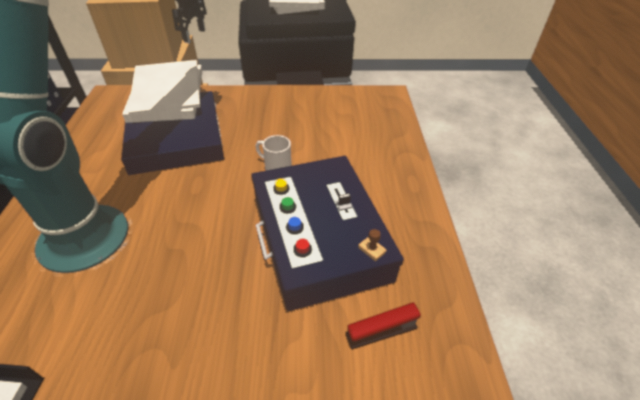

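Both views show the box turned a little. The top view has the keys at yellow (314,233), green (344,226), blue (373,218) and red (402,210), with the bolt at about (341,165). I'll refine these with colour centroids and an enlarged crop of the bolt.

```bash
cat > h.py <<'E'
import numpy as np, cv2
from plant import optics
def ray(n,uv):
    c=optics.calibration(n); T=c["pose"]; d=T[:3,:3]@np.linalg.inv(c["mtx"])@np.r_[uv,1.]; return T[:3,3],d
def at_z(n,uv,z):
    o,d=ray(n,uv); return o+d*(z-o[2])/d[2]
def tri(u,v):
    A=[];b=[]
    for n,p in(("top",u),("side",v)):
        o,d=ray(n,p); d=d/np.linalg.norm(d); P=np.eye(3)-np.outer(d,d); A.append(P); b.append(P@o)
    return np.linalg.lstsq(np.vstack(A),np.hstack(b),rcond=None)[0]
def proj(n,p):
    c=optics.calibration(n); q=np.linalg.inv(c["pose"])@np.r_[p,1]; r=c["mtx"]@q[:3]; return r[:2]/r[2]
HUE={"yellow":(20,35),"green":(50,80),"blue":(100,118),"red":(172,8)}
ROI={"top":(290,190,425,250),"side":(265,175,320,262)}
def keys(n,im):
    x0,y0,x1,y1=ROI[n]; h=cv2.cvtColor(im[y0:y1,x0:x1],cv2.COLOR_RGB2HSV); out={}
    for k,(a,b) in HUE.items():
        H=h[...,0]; m=((H>=a)&(H<=b)) if a<b else ((H>=a)|(H<=b))
        m=(m&(h[...,1]>100)&(h[...,2]>110)).astype(np.uint8)
        N,_,s,c=cv2.connectedComponentsWithStats(m); i=1+np.argmax(s[1:,4]); out[k]=(c[i]+[x0,y0],s[i,2:])
    return out
E
python3 - <<'E'
from h import *
T=cv2.imread("pics/top0.png");S=cv2.imread("pics/side0.png")
a=keys("top",T[:,:,::-1]);b=keys("side",S[:,:,::-1])
P={}
for k in a:
    P[k]=at_z("top",a[k][0],124)
    print(k,a[k][0].round(1),a[k][1],b[k][0].round(1),b[k][1],"z124 top",P[k].round(1),"side",at_z("side",b[k][0],124).round(1),"tri",tri(a[k][0],b[k][0]).round(1))
d=P["yellow"]-P["red"];print(np.linalg.norm(d),"yaw",np.arctan2(-d[0],d[1]))
m=sum(P.values())/4; y=d/np.linalg.norm(d); x=np.array([y[1],-y[0],0])
print("mid",m,"x",x,"y",y,"centre",m+70*x,"bolt line pt",m+130*x)
z=6
A=cv2.resize(T[140:200,295:375],None,fx=z,fy=z,interpolation=3)
B=cv2.resize(S[170:230,315:375],None,fx=z,fy=z,interpolation=3)
B=cv2.resize(B,(360,360));cv2.imwrite("pics/crop.png",np.hstack([A,B])[:,:800] if A.shape[1]+B.shape[1]>840 else np.hstack([A,B]))
E
```

```text
yellow [313.8 232.9] [ 15  15 181] [280.4 184.3] [ 12  13 133] z124 top [499.6  67.9 124. ] side [499.5  57.2 124. ] tri [499.1  68.3 113.5]
green [343.2 225. ] [ 14  13 143] [287.1 202. ] [11  9 81] z124 top [517.8   6.  124. ] side [517.5  -2.5 124. ] tri [517.5   5.7 115.5]
blue [372.9 217.5] [ 15  14 161] [294.3 222.9] [ 13  13 124] z124 top [535.3 -56.7 124. ] side [535.4 -66.6 124. ] tri [535.4 -57.6 113.7]
red [402.3 209.8] [ 15  15 178] [302.  245.4] [ 15  14 159] z124 top [ 553.1 -118.8  124. ] side [ 553.  -128.8  124. ] tri [ 553.3 -120.5  113.3]
194.18332176706375 yaw 0.2793078904447323
mid [526.43996601 -25.42425802 124.        ] x [0.96124648 0.27569043 0.        ] y [-0.27569043  0.96124648  0.        ] centre [593.72721937  -6.12592814 124.        ] bolt line pt [651.40200796  10.41549746 124.        ]
```

View pics/crop.png

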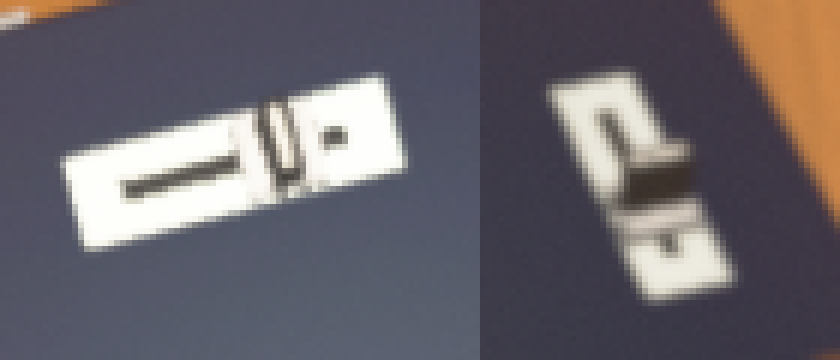

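Run:
```python
from h import *
b=at_z("top",(341.7,163.8),132); yaw=.2793; x=np.array([np.cos(yaw),np.sin(yaw),0]); y=np.array([-x[1],x[0],0])
c=np.array([593.7,-6.1,0]); print("bolt",b.round(1),"in box",(b-c)@x,(b-c)@y, "side px pred",proj("side",b))
for p in((65,157),(383,75),(405,165),(88,248)):
    q=at_z("top",(295+p[0]/6,140+p[1]/6),101); print("plate",((q-c)@x).round(1),((q-c)@y).round(1))
s=at_z("top",(403,143),115); print("stamp box",(s-c)@x,(s-c)@y)
from scipy.spatial.transform import Rotation as R
from plant import manip
r=R.from_rotvec(manip.read_state()["orientation"]).as_matrix();print(r.round(3),"turn to box y",np.arctan2(y[1],y[0])-np.arctan2(r[1,0],r[0,0]))
```

```text
bolt [647.7  12.  132. ] in box 56.87661397666789 2.5148865466229875 side px pred [342.9714958  194.77125779]
plate 77.0 78.4
plate 76.8 -42.3
plate 42.4 -41.5
plate 42.2 78.6
stamp box 70.0893879685752 -139.08520982727586
[[ 0.324  0.946 -0.   ]
 [ 0.946 -0.324 -0.002]
 [-0.002  0.    -1.   ]] turn to box y 0.6091817455465318
```

step_arm(
  series=[
    [0,[3.2,-6.1,0],[0,0,0.07]],
    [0,[6.4,-12.1,0],[0,0,0.14]],
    [0,[9.6,-18.2,0],[0,0,0.21]],
    [0,[12.8,-24.2,0],[0,0,0.28]],
    [0,[16,-30.3,0],[0,0,0.35]],
    [0,[19.2,-36.4,0],[0,0,0.42]],
    [0,[22.4,-42.4,0],[0,0,0.49]],
    [0,[25.6,-48.5,0],[0,0,0.56]],
    [0,[28.9,-54.7,0],[0,0,0.61]],
    [0,[28.9,-54.7,0],[0,0,0.61]],
  ],
)

```text
time: 1.35
tool_pos: [500.1, 65.7, 404.7]
orientation: [1.89, 2.509, 0.0]
ft_force: [-0.1, 1.0, -0.4]
grip_width: 0.1
```

step_arm(
  series=[
    [0,[0,0,-2],[0,0,0]],
    [0,[0,0,-4],[0,0,0]],
    [0,[0,0,-6],[0,0,0]],
    [0,[0,0,-7.5],[0,0,0]],
    [0,[0,0,-8.5],[0,0,0]],
    [0,[0,0,-9],[0,0,0]],
    [0,[0,0,-9],[0,0,0]],
    [0,[0,0,-9],[0,0,0]],
    [0,[0,0,-9],[0,0,0]],
    [0,[0,0,-9],[0,0,0]],
  ],
)

```text
time: 2.6
tool_pos: [499.6, 68.0, 315.0]
orientation: [1.889, 2.51, 0.001]
ft_force: [-0.2, -0.2, -0.0]
grip_width: 0.5
```

Run:
```python
from h import *
from plant import manip
s=manip.read_state();print(s["tool_pos"],s["ft_force"],s["time"])
z=5
S=optics.camera("side")[:,:,::-1];T=optics.camera("top")[:,:,::-1]
t=s["tool_pos"]-[0,0,173];print("tip",proj("side",t),proj("top",t))
A=cv2.resize(S[130:250,235:315],None,fx=z,fy=z,interpolation=3);B=cv2.resize(T[140:260,280:360],None,fx=z,fy=z,interpolation=3)
cv2.imwrite("pics/y1.png",np.hstack([A,B])[:600,:800])
```

```text
[499.61315708  68.00060848 314.9861602 ] [-0.22169611 -0.20526525 -0.048087  ] 2.6
tip [280.27093635 175.78807442] [313.26895172 232.77457156]
```

View pics/y1.png

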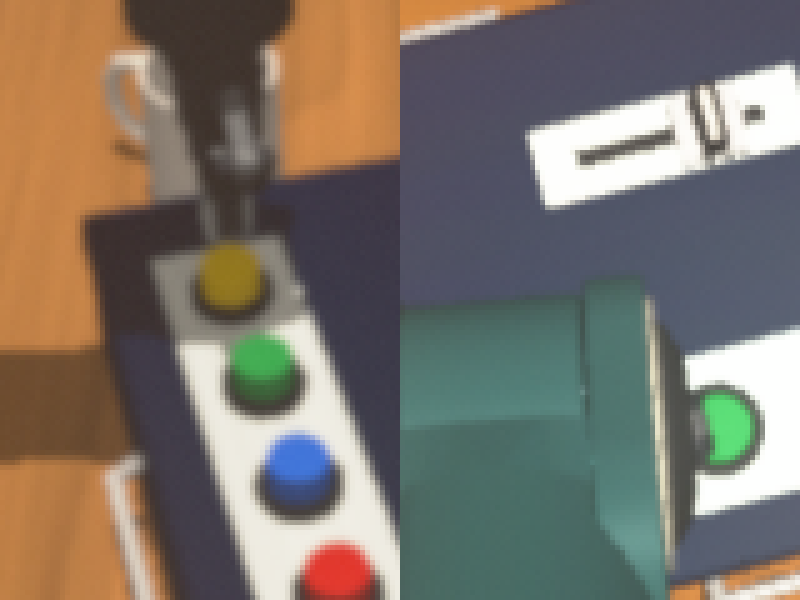

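The side view shows the tip at about (280.6,177), right above the yellow cap at (281,183). I'll press slowly from here.

step_arm(
  series=[
    [0,[0,-0.15,-0.8],[0,0,0]],
    [0,[0,-0.15,-1.4],[0,0,0]],
    [0,[0,-0.15,-1.7],[0,0,0]],
    [0,[0,-0.15,-1.9],[0,0,0]],
    [0,[0,-0.15,-2.1],[0,0,0]],
    [0,[0,-0.15,-2.3],[0,0,0]],
    [0,[0,-0.15,-2.5],[0,0,0]],
    [0,[0,-0.15,-2.65],[0,0,0]],
    [0,[0,-0.15,-2.75],[0,0,0]],
    [0,[0,-0.15,-2.75],[0,0,0]],
  ],
)

```text
time: 3.95
tool_pos: [499.5, 66.5, 287.3]
orientation: [-1.889, -2.51, 0.0]
ft_force: [-3.4, -1.1, 5.4]
grip_width: -0.2
```

step_arm(
  series=[
    [0,[0,0,-0.1],[0,0,0]],
    [0,[0,0,-0.12],[0,0,0]],
    [0,[0,0,-0.12],[0,0,0]],
    [0,[0,0,-0.12],[0,0,0]],
    [0,[0,0,0],[0,0,0]],
    [0,[0,0,0.5],[0,0,0]],
    [0,[0,0,1.5],[0,0,0]],
    [0,[0,0,2.5],[0,0,0]],
    [0,[0,0,3],[0,0,0]],
    [0,[0,0,3],[0,0,0]],
  ],
)

```text
time: 5.2
tool_pos: [499.7, 66.5, 317.8]
orientation: [1.889, 2.509, 0.002]
ft_force: [0.2, -0.3, -0.3]
grip_width: -0.2
```

Run:
```python
from h import *
from plant import manip
s=manip.read_state();print(s["tool_pos"],s["ft_force"],s["time"])
S=optics.camera("side")[:,:,::-1]
for k,v in keys("side",S[:,:,::-1]).items(): print(k,v[0].round(1),v[1])
cv2.imwrite("pics/y2.png",cv2.resize(S[130:260,235:335],None,fx=4,fy=4,interpolation=3))
```

```text
[499.68712976  66.48498922 317.76856274] [ 0.17103892 -0.33057303 -0.30832852] 5.2
yellow [280.6 185.6] [12 10 99]
green [286.9 201.8] [11 10 87]
blue [294.3 223. ] [ 13  13 126]
red [302.1 245.4] [ 15  14 161]
```

View pics/y2.png

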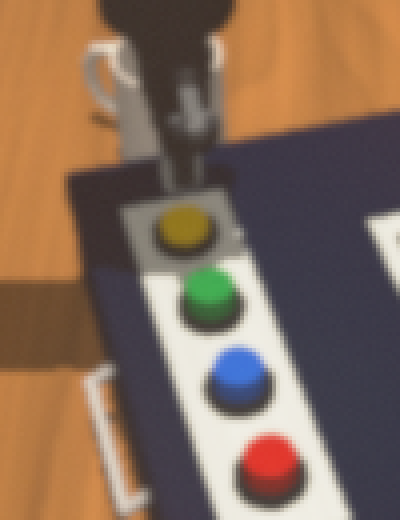

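Yellow is visibly in: its cap at (280.6,185.6) is about 3 px shorter. Next is blue.

step_arm(
  series=[
    [0,[0.9,-3.1,0],[0,0,0]],
    [0,[1.8,-6.2,0],[0,0,0]],
    [0,[2.7,-9.3,0],[0,0,0]],
    [0,[3.3,-11.5,0],[0,0,0]],
    [0,[3.6,-12.5,0],[0,0,0]],
    [0,[3.6,-12.5,0],[0,0,0]],
    [0,[3.6,-12.5,0],[0,0,0]],
    [0,[3.6,-12.5,-0.5],[0,0,0]],
    [0,[3.6,-12.5,-1],[0,0,0]],
    [0,[3.6,-12.5,-1.4],[0,0,0]],
  ],
)

```text
time: 6.5
tool_pos: [535.4, -58.2, 302.7]
orientation: [-1.889, -2.51, 0.0]
ft_force: [0.6, 0.4, -0.8]
grip_width: 0.1
```

step_arm(
  series=[
    [0,[0,0,-0.3],[0,0,0]],
    [0,[0,0,-0.5],[0,0,0]],
    [0,[0,0,-0.7],[0,0,0]],
    [0,[0,0,-0.9],[0,0,0]],
    [0,[0,0,-1.1],[0,0,0]],
    [0,[0,0,-1.3],[0,0,0]],
    [0,[0,0,-1.5],[0,0,0]],
    [0,[0,0,-1.65],[0,0,0]],
    [0,[0,0,-1.75],[0,0,0]],
    [0,[0,0,-1.75],[0,0,0]],
  ],
)

```text
time: 7.75
tool_pos: [535.6, -58.6, 286.2]
orientation: [-1.89, -2.51, -0.0]
ft_force: [-2.8, -0.3, 7.7]
grip_width: -0.1
```

At 7.7 N and tip height 113 mm, blue is on its stop. I'll lift and go to green.

step_arm(
  series=[
    [0,[0,0,0],[0,0,0]],
    [0,[0,0,1],[0,0,0]],
    [0,[0,0,2.2],[0,0,0]],
    [0,[0,0,3.1],[0,0,0]],
    [0,[-0.4,1.5,3.1],[0,0,0]],
    [0,[-0.9,3.3,3.1],[0,0,0]],
    [0,[-1.4,5.1,3.1],[0,0,0]],
    [0,[-1.8,6.3,3.1],[0,0,0]],
    [0,[-1.8,6.3,3.1],[0,0,0]],
    [0,[-1.8,6.3,3.1],[0,0,0]],
  ],
)

```text
time: 9.0
tool_pos: [517.6, 4.0, 316.7]
orientation: [1.89, 2.509, -0.0]
ft_force: [0.3, 0.1, 0.5]
grip_width: 0.2
```

step_arm(
  series=[
    [0,[0,0,-0.8],[0,0,0]],
    [0,[0,0,-1.5],[0,0,0]],
    [0,[0,0,-1.9],[0,0,0]],
    [0,[0,0,-2.1],[0,0,0]],
    [0,[0,0,-2.3],[0,0,0]],
    [0,[0,0,-2.5],[0,0,0]],
    [0,[0,0,-2.7],[0,0,0]],
    [0,[0,0,-2.9],[0,0,0]],
    [0,[0,0,-3.1],[0,0,0]],
    [0,[0,0,-3.1],[0,0,0]],
  ],
)

```text
time: 10.25
tool_pos: [517.6, 4.4, 286.1]
orientation: [1.89, 2.51, 0.0]
ft_force: [-3.4, -2.6, 8.3]
grip_width: -0.2
```

step_arm(
  series=[
    [0,[0,0,0],[0,0,0]],
    [0,[0,0,1],[0,0,0]],
    [0,[0,0,3],[0,0,0]],
    [0,[0,0,5],[0,0,0]],
    [0,[3,-0.5,5.5],[0,0,0]],
    [0,[6.5,-1,5.5],[0,0,0]],
    [0,[10,-1.6,5.5],[0,0,0]],
    [0,[13,-2.1,5.5],[0,0,0]],
    [0,[14.2,-2.3,5.5],[0,0,0]],
    [0,[14.2,-2.3,5.5],[0,0,0]],
  ],
)

```text
time: 11.5
tool_pos: [659.6, -18.4, 340.3]
orientation: [-1.889, -2.509, 0.0]
ft_force: [-0.3, 0.1, -0.8]
grip_width: -0.1
```

Run:
```python
from h import *
from plant import manip
s=manip.read_state();print(s["tool_pos"],s["ft_force"],s["time"])
S=optics.camera("side")[:,:,::-1]
for k,v in keys("side",S[:,:,::-1]).items(): print(k,v[0].round(1),v[1])
cv2.imwrite("pics/b1.png",cv2.resize(S[130:270,245:405],None,fx=4,fy=4,interpolation=3))
t=s["tool_pos"]
print("tip px",proj("side",t-[0,0,173]), "at 118", proj("side",np.r_[t[:2],118]))
```

```text
[659.55351472 -18.42353786 340.3193524 ] [-0.27945346  0.13408116 -0.84112393] 11.5Traceback (most recent call last):
  File "<stdin>", line 5, in <module>
  File "h.py", line 21, in keys
    N,_,s,c=cv2.connectedComponentsWithStats(m); i=1+np.argmax(s[1:,4]); out[k]=(c[i]+[x0,y0],s[i,2:])
                                                     ~~~~~~~~~^^^^^^^^^
    return _wrapfunc(a, 'argmax', axis=axis, out=out, **kwds)
    return bound(*args, **kwds)
ValueError: attempt to get argmax of an empty sequence
```

Run:
```python
from h import *
from plant import manip
s=manip.read_state();t=s["tool_pos"]
S=optics.camera("side")[:,:,::-1]
cv2.imwrite("pics/b1.png",cv2.resize(S[130:270,245:405],None,fx=4,fy=4,interpolation=3))
print("tip px",proj("side",t-[0,0,173]), "at 118", proj("side",np.r_[t[:2],118]))
```

```text
tip px [349.8647429  193.14008473] at 118 [348.36160495 208.31512185]
```

View pics/b1.png

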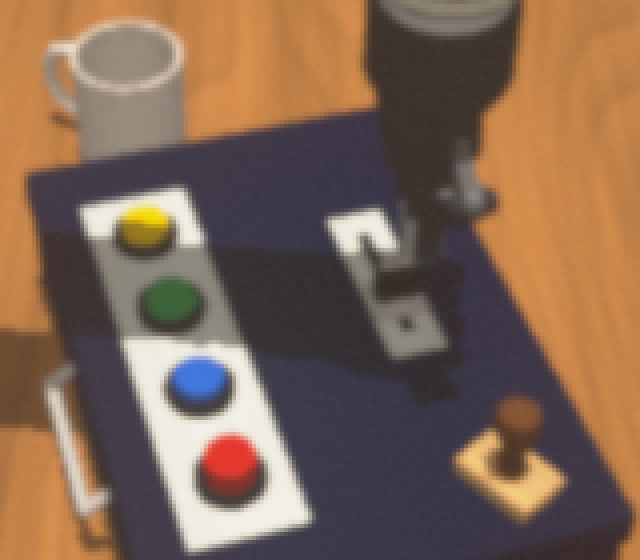

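Yellow, green and blue are low and red is still out at crop (230,460). The closed fingers hang right of the thumb piece with a gap, so I'll descend and then push along the box's +y.

step_arm(
  series=[
    [0,[0,0,-0.6],[0,0,0]],
    [0,[0,0,-1.2],[0,0,0]],
    [0,[0,0,-1.8],[0,0,0]],
    [0,[0,0,-2.4],[0,0,0]],
    [0,[0,0,-3],[0,0,0]],
    [0,[0,0,-3.6],[0,0,0]],
    [0,[0,0,-4.2],[0,0,0]],
    [0,[0,0,-4.7],[0,0,0]],
    [0,[0,0,-4.9],[0,0,0]],
    [0,[0,0,-4.9],[0,0,0]],
  ],
)

```text
time: 12.85
tool_pos: [659.5, -18.5, 291.6]
orientation: [-1.889, -2.51, 0.0]
ft_force: [-0.1, 0.3, 0.6]
grip_width: -0.1
```

step_arm(
  series=[
    [0,[-0.1,0.35,0],[0,0,0]],
    [0,[-0.2,0.7,0],[0,0,0]],
    [0,[-0.3,1.05,0],[0,0,0]],
    [0,[-0.4,1.4,0],[0,0,0]],
    [0,[-0.5,1.75,0],[0,0,0]],
    [0,[-0.6,2.1,0],[0,0,0]],
    [0,[-0.7,2.45,0],[0,0,0]],
    [0,[-0.8,2.8,0],[0,0,0]],
    [0,[-0.9,3.15,0],[0,0,0]],
    [0,[-1,3.5,0],[0,0,0]],
  ],
)

```text
time: 14.1
tool_pos: [649.5, 16.7, 291.8]
orientation: [1.889, 2.51, 0.0]
ft_force: [-0.2, -0.9, 1.0]
grip_width: -0.3
```

step_arm(
  series=[
    [0,[-0.05,0.18,0],[0,0,0]],
    [0,[-0.1,0.36,0],[0,0,0]],
    [0,[-0.15,0.54,0],[0,0,0]],
    [0,[-0.2,0.7,0],[0,0,0]],
    [0,[-0.25,0.86,0],[0,0,0]],
    [0,[-0.29,1,0],[0,0,0]],
    [0,[-0.32,1.1,0],[0,0,0]],
    [0,[-0.34,1.2,0],[0,0,0]],
    [0,[-0.37,1.3,0],[0,0,0]],
    [0,[-0.37,1.3,0],[0,0,0]],
  ],
)

```text
time: 15.35
tool_pos: [646.2, 27.7, 291.8]
orientation: [1.89, 2.507, -0.002]
ft_force: [3.3, -5.5, -0.0]
grip_width: -0.4
```

step_arm(
  series=[
    [0,[-0.03,0.1,0],[0,0,0]],
    [0,[-0.06,0.2,0],[0,0,0]],
    [0,[-0.08,0.3,0],[0,0,0]],
    [0,[-0.08,0.3,0],[0,0,0]],
    [0,[-0.08,0.3,0],[0,0,0]],
    [0,[-0.08,0.3,0],[0,0,0]],
    [0,[-0.08,0.3,0],[0,0,0]],
    [0,[-0.08,0.3,0],[0,0,0]],
    [0,[-0.08,0.3,0],[0,0,0]],
    [0,[-0.08,0.3,0],[0,0,0]],
  ],
)

```text
time: 16.6
tool_pos: [645.8, 28.4, 291.9]
orientation: [1.89, 2.502, -0.004]
ft_force: [4.1, -9.9, -0.7]
grip_width: 0.1
```

The force rose to 10.7 N for only 0.8 mm of movement, so the bolt is at its stop. I'll back off, lift, and check from above.

step_arm(
  series=[
    [0,[0.1,-0.5,0],[0,0,0]],
    [0,[0.4,-1.5,0],[0,0,0]],
    [0,[0.7,-2.3,0],[0,0,0]],
    [0,[0.7,-2.3,1.5],[0,0,0]],
    [0,[0.7,-2.3,4],[0,0,0]],
    [0,[0.7,-2.3,7],[0,0,0]],
    [0,[0.7,-2.3,10],[0,0,0]],
    [0,[0.7,-2.3,13],[0,0,0]],
    [0,[0.7,-2.3,15],[0,0,0]],
    [0,[0.7,-2.3,15],[0,0,0]],
  ],
)

```text
time: 17.85
tool_pos: [652.2, 9.8, 444.5]
orientation: [1.887, 2.508, 0.006]
ft_force: [0.4, -0.5, -0.1]
grip_width: -0.1
```

step_arm(
  series=[
    [0,[-2,5,0],[0,0,0]],
    [0,[-4,10,0],[0,0,0]],
    [0,[-6,15,0],[0,0,0]],
    [0,[-8,20,0],[0,0,0]],
    [0,[-10,25,0],[0,0,0]],
    [0,[-12,30,0],[0,0,0]],
    [0,[-14,35,0],[0,0,0]],
    [0,[-16,39,0],[0,0,0]],
    [0,[-17,41,0],[0,0,0]],
    [0,[-17,41,0],[0,0,0]],
  ],
)

```text
time: 19.1
tool_pos: [481.2, 420.4, 441.0]
orientation: [-1.886, -2.512, 0.002]
ft_force: [0.4, -1.0, -0.3]
grip_width: 0.1
```

Run:
```python
from h import *
from plant import manip
s=manip.read_state();print(s["tool_pos"],s["ft_force"],s["time"])
S=optics.camera("side")[:,:,::-1];T=optics.camera("top")[:,:,::-1]
for n,I in(("top",T),("side",S)):
    try:
        for k,v in keys(n,I[:,:,::-1]).items(): print(n,k,v[0].round(1),v[1])
    except ValueError: print("mask empty")
A=cv2.resize(T[100:280,200:400],None,fx=2,fy=2);A=cv2.resize(T[130:255,290:420],(416,400),interpolation=3);B=cv2.resize(S[165:265,255:350],(380,400),interpolation=3)
cv2.imwrite("pics/f1.png",np.hstack([A,B]))
```

```text
[481.18500318 420.36384313 440.97686966] [ 0.40739701 -0.96311293 -0.30220557] 19.1
top yellow [313.9 233. ] [ 15  15 180]
top green [343.1 225.3] [ 13  14 143]
top blue [372.6 217.7] [ 14  14 157]
top red [402.3 209.8] [ 15  15 177]
side yellow [280.8 186. ] [ 13  11 106]
side green [287.4 204.2] [12  9 83]
side blue [294.4 224.5] [ 14  10 112]
side red [302.1 245.4] [ 15  14 160]
```

View pics/f1.png

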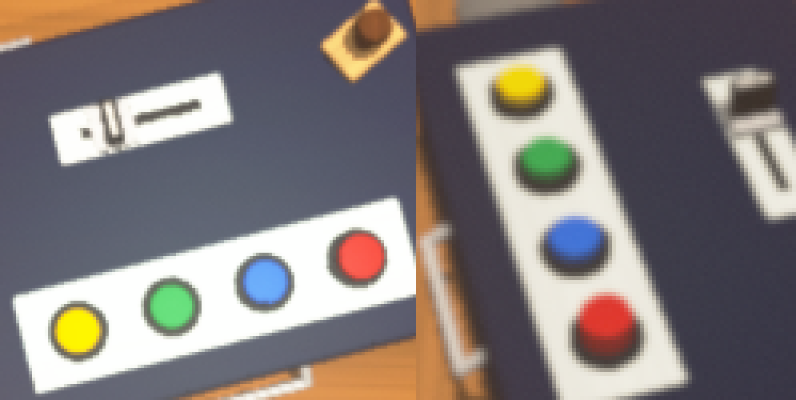

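The top crop shows the bolt at about (325,168), roughly 36–37 mm from where it started, with red out and the other three keys in. The nominal travel is 40 mm and the start was only "about 0", so I'll go back and push more firmly to confirm the stop.

step_arm(
  series=[
    [0,[2,-5,0],[0,0,0]],
    [0,[4,-10,0],[0,0,0]],
    [0,[6,-15,0],[0,0,0]],
    [0,[8,-20,0],[0,0,0]],
    [0,[10,-25,0],[0,0,0]],
    [0,[12,-30,0],[0,0,0]],
    [0,[14,-35,0],[0,0,0]],
    [0,[16,-39,0],[0,0,0]],
    [0,[17,-41,0],[0,0,0]],
    [0,[17,-41,0],[0,0,0]],
  ],
)

```text
time: 20.45
tool_pos: [652.1, 6.9, 441.6]
orientation: [1.895, 2.506, -0.001]
ft_force: [0.4, 0.5, -0.1]
grip_width: -0.1
```

step_arm(
  series=[
    [0,[0,0,-2],[0,0,0]],
    [0,[0,0,-4.5],[0,0,0]],
    [0,[0,0,-7],[0,0,0]],
    [0,[0,0,-9.5],[0,0,0]],
    [0,[0,0,-11.5],[0,0,0]],
    [0,[0,0,-13],[0,0,0]],
    [0,[0,0,-14],[0,0,0]],
    [0,[0,0,-14.7],[0,0,0]],
    [0,[0,0,-15],[0,0,0]],
    [0,[0,0,-15],[0,0,0]],
  ],
)

```text
time: 21.7
tool_pos: [652.2, 9.4, 291.9]
orientation: [1.89, 2.509, 0.001]
ft_force: [0.6, -0.3, 0.5]
grip_width: 0.0
```

step_arm(
  series=[
    [0,[-0.2,0.6,0],[0,0,0]],
    [0,[-0.35,1.2,0],[0,0,0]],
    [0,[-0.5,1.6,0],[0,0,0]],
    [0,[-0.6,1.9,0],[0,0,0]],
    [0,[-0.7,2.2,0],[0,0,0]],
    [0,[-0.75,2.4,0],[0,0,0]],
    [0,[-0.8,2.6,0],[0,0,0]],
    [0,[-0.85,2.8,0],[0,0,0]],
    [0,[-0.85,2.8,0],[0,0,0]],
    [0,[-0.85,2.8,0],[0,0,0]],
  ],
)

```text
time: 22.95
tool_pos: [645.3, 29.7, 292.2]
orientation: [1.891, 2.495, -0.007]
ft_force: [7.2, -15.7, -3.8]
grip_width: -0.3
```

At 17 N the tool moved only about 1 mm further, which fits arm give, so it is a hard stop. I'll retract.

step_arm(
  series=[
    [0,[0.15,-0.7,0],[0,0,0]],
    [0,[0.4,-1.5,0],[0,0,0]],
    [0,[0.8,-2.7,0],[0,0,0]],
    [0,[0.8,-2.7,1.5],[0,0,0]],
    [0,[0.8,-2.7,4],[0,0,0]],
    [0,[0.8,-2.7,7],[0,0,0]],
    [0,[0.8,-2.7,10],[0,0,0]],
    [0,[0.8,-2.7,13],[0,0,0]],
    [0,[0.8,-2.7,15],[0,0,0]],
    [0,[0.8,-2.7,15],[0,0,0]],
  ],
)

```text
time: 24.2
tool_pos: [651.7, 10.8, 444.5]
orientation: [1.887, 2.508, 0.006]
ft_force: [1.1, -0.2, -1.0]
grip_width: 0.2
```

step_arm(
  series=[
    [0,[-2,5,0],[0,0,0]],
    [0,[-4,10,0],[0,0,0]],
    [0,[-6,15,0],[0,0,0]],
    [0,[-8,20,0],[0,0,0]],
    [0,[-10,25,0],[0,0,0]],
    [0,[-12,30,0],[0,0,0]],
    [0,[-14,35,0],[0,0,0]],
    [0,[-16,39,0],[0,0,0]],
    [0,[-17,41,0],[0,0,0]],
    [0,[-17,41,0],[0,0,0]],
  ],
)

```text
time: 25.45
tool_pos: [480.7, 421.3, 441.0]
orientation: [-1.886, -2.512, 0.002]
ft_force: [0.2, -0.4, 0.3]
grip_width: -0.1
```

Run:
```python
from h import *
from plant import manip
s=manip.read_state();print(s["tool_pos"],s["ft_force"],s["time"])
S=optics.camera("side")[:,:,::-1];T=optics.camera("top")[:,:,::-1]
for k,v in keys("side",S[:,:,::-1]).items(): print(k,v[0].round(1),v[1])
A=cv2.resize(T[100:280,200:480],(770,495),interpolation=3)
cv2.imwrite("pics/f2.png",A)
```

```text
[480.71504716 421.32655118 441.00851643] [ 0.15449348 -0.39590694  0.34807978] 25.45
yellow [280.8 186. ] [ 13  11 106]
green [287.3 204.2] [12  9 82]
blue [294.4 224.5] [ 14  10 112]
red [302.1 245.4] [ 15  14 160]
```

View pics/f2.png

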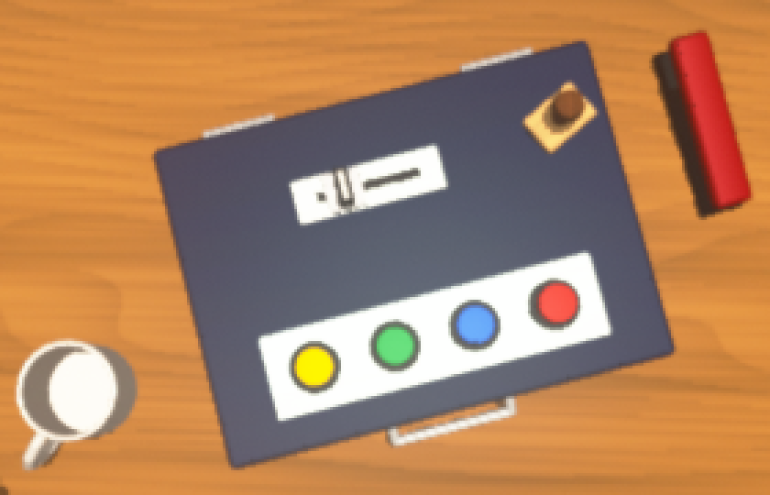

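The bolt is at crop (343,188), the same place as before the firmer push, so it is at its stop. The stamp, mug and stapler have not moved.

```bash
python3 -c "
from plant import manip
print(manip.job_done())"
```

```text
the job is handed in; nothing more can be done
None
```

The strongbox code is entered and the bolt is open. I pressed yellow, blue and green in that order with the shut fingertips, then pushed the bolt left to its stop. I handed the job in at about 25.5 s of the 54 s allowed, with the arm well clear.

- **Keys:** Blue and green read about 8 N at the end of the press, with the fingertips at about 113 mm, which matches being on the stop. Yellow read 5.4 N at 114 mm; I then pressed about 1 mm further and lifted without reading the force at the bottom. In the last side picture all three caps sit low by similar amounts, and red is unchanged.
- **Bolt:** It stood firm against a second push of about 17 N and did not move in the pictures.
- **Disagreement on the bolt:** The pictures show about 36–37 mm of travel, not the nominal 40 mm. I put this down to the bolt starting a few mm past zero, plus pixel error.
- **Disagreement between cameras:** The two cameras differed by several mm in y on the key positions. I relied on the top camera, and the presses landed well.
- **Other objects:** The stamp, mug and stapler look unmoved in the last top picture.

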